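# Fit the grinding cup onto the bench mill and hold it down to run

## Task

Get the little bench mill running: lift the blue dust cap off its drive and stand it on the table, open side down and clear of the mill, then set the closed cup of beans upright on the drive and turn it until the teeth mesh and it slides down onto the orange safety ring. The mill runs only while the cup is held down, so press the cup down until the sprung ring is fully in, without ever forcing it, and finish like that, with the gripper still on the cup and still pressing; leave the jars, the dropper bottle and the petri dish where they stand.

Things in the scene. Friction and masses are not known exactly. Their poses are not given: they have to be found in the camera images.
- mill: Bench mill: a squat round white motor base, 130 mm across, 60 mm high, fixed to the table. Origin: centre of its underside; its front (rocker switch) faces -x. On top a steel collar, about 84 mm outside and 70 mm inside, rim at 76 mm; inside it the orange safety ring (40 to 64 mm across, top at 72 mm when not pressed) round the toothed steel drive.
- drive_teeth (a point): Mill's drive, at first under the dust cap. The point lies on its axis at the flat tops of its six teeth, 86 mm above the table; z up, x along one tooth (one each 60 deg, 4 mm wide, 32 mm over the tips). The drive stands at any angle; braked, it resists 0.6 N m, so a cup turned on it with a light push does not drag it round.
- drive_nose (a point): Top of the drive's smooth round centring pilot, on the axis 102 mm above the table, 16 mm above the teeth. The pilot is 18 mm thick for the first 6 mm above the teeth, then tapers to 7 mm at the top; it enters the cup's bore and centres it before the teeth meet.
- cup: Closed grinding cup with beans, loose on the table: round, 114 mm high, 55 mm across at the black skirt (lowest 44 mm), 53 mm at the clear body (44 to 100 mm up) and black lid: grip it 80 to 100 mm up; 0.18 to 0.29 kg. Origin: centre of its underside, z up. Six upright ribs outside the skirt, the one at +x red, mark the grooves of the socket inside.
- cup_socket (a point): Lower end of the socket inside the cup's skirt, on its axis, 5 mm above the underside; axes as the cup's. Six inner teeth, 4 mm wide, round a 20.4 mm bore, midway between the outside ribs. The cup goes down when its x lies along any tooth of the drive, give or take 7 deg; else it rests on the drive's teeth, underside at 81 mm.
- mill_switch (a joint): Orange safety ring, a sprung slide in m: 0 up, 0.006 fully pressed down. Begins to move at 5 N, fully in at 12.5 N, the cup's weight included. A meshed cup drops 9 mm onto it (underside at 72 mm) and is at 66 mm when fully pressed.
- cap: Blue dust cap: a round plastic hood 42 mm across, 46 mm high, with a 52 mm flange 3 mm thick at its foot; 0.05 kg, simply lifts off. Origin: centre of its open underside, z up. At first it stands over the drive on the ring (underside at 72 mm); the drive reaches 30 mm up into it. Free table to stand it on lies in front of the mill, to the right (-y) of the cup.
- jar_w9: White-capped specimen jar, 43 mm across, 82 mm high, origin at the centre of its underside; to be left alone.
- jar_w10: White-capped specimen jar, 39 mm across, 78 mm high, origin at the centre of its underside; to be left alone.
- dropper_2: Dropper bottle, 32 mm across, 95 mm high, origin at the centre of its underside; to be left alone.
- petri_2: Petri dish, 60 mm across, 14 mm high, origin at the centre of its underside; to be left alone.
Not all that is in view belongs to the job. There is more than one size of the cap; the job needs the largest. Of the things that look like the cup, take the one that is nearest to the robot's base at the start.

How it is judged:
On the way, in this order (a step that is already met when the one before it is completed fails the run):
1. the dust cap stands on the table, open side down, clear of the mill and let go (height (world z) of cap below 0.006 m and angle between cap's own z axis and vertical below 0.15 rad and horizontal distance between cap and mill above 0.09 m and contact force between the fingers and cap below 0.1 N), for 0.2 s.
2. the cup's teeth are meshed with the drive and it has slid down onto the safety ring (z of cup in the frame of mill below 0.0745 m and horizontal distance between cup and drive_teeth below 0.004 m and angle between cup's own z axis and vertical below 0.1 rad), for 0.1 s.
At the end, for the whole second after the job is handed in: The gripper is on the cup and presses it down: the cup sits upright (within 0.1 rad) and centred within 4 mm on the drive, teeth meshed, with the safety ring in by more than 4.5 of its 6 mm, steady for the last second; the dust cap stands upright on the table, more than 90 mm from the mill's axis (value of joint mill_switch above 0.0045 m and z of cup in the frame of mill below 0.0685 m and horizontal distance between cup and drive_teeth below 0.004 m and angle between cup's own z axis and vertical below 0.1 rad and contact force between the fingers and cup above 3 N and linear speed of cup below 0.02 m/s and height (world z) of cap below 0.006 m and angle between cap's own z axis and vertical below 0.15 rad and horizontal distance between cap and mill above 0.09 m); the arm keeps its last pose, push and grip.
It fails at once if a jar, the dropper bottle or the petri dish is pushed more than 20 mm (distance of any of jar_w9, jar_w10, dropper_2, petri_2 from where it was at the start of the episode above 0.02 m).
It fails at once if the cup is forced onto the mill with more than 60 N (contact force between cup and mill above 60 N).
It also fails if it takes over 58 s, if anything falls off the work surface, if the arm or the gripper's body presses on something with over 40 N, if the wrist force passes 120 N, or if a joint passes its speed limit or range.

## Robot

A 6-joint arm with a two-finger parallel gripper is mounted at the origin on a cart in front of the work surface, level with it; the furniture and walls round the work are solid. World frame = base frame: x ahead of the robot, y to its left, z up, the work surface at z = 0. Lengths are in m, angles in rad, forces in N, time in s.
With the tool pointing down it reaches from about 0.35 to 0.875 m from the base axis. Payload 4.2 kg.
Tool frame: the origin (TCP) lies midway between the tips of the shut fingers; the grasp point (between the pads) lies 19 mm behind it; z points along the fingers, y is the line along which they close (so a half turn about z gives the same grasp; the last joint's range is limited). The gripper opens to 85 mm and grips with 20 to 120 N. Pads are 22 mm wide; open, the fingers measure 114 mm over their backs; the gripper's body (76 mm by 85 mm) begins 54 mm behind the grasp point. The pads swing forward as they close: fully open they stand 13 mm farther back than shut.
Start: joints at [1.47, 0.385, 0.008, 0, -1.194, -0.259], TCP at [0.22, 0.585, 0.231] pointing down, gripper open.
Joint ranges: [-3.14, 3.14], [-1.21, 2.06], [-1.07, 1.41], [-3.16, 2.05], [-2.99, -0.16], [-3.1, 3.1]. Speed limits (rad/s): [2.79, 2.79, 3.14, 3.14, 3.14, 3.14].

## Interface

Orientations are given as a unit quaternion [x, y, z, w].
In Python, from station import ctrl gives the robot as it stands.
- The arm moves only by the tool drive_tool, never from a script. Its argument "increments" is one flat list of numbers, 4 for each row, row after row: the shift along the tool's x, y, z each as a share of 300 mm, from -1 to 1, then the turn about the tool's z as a share of 2 pi rad, from -1 to 1. A call has 1 to 12 rows; each row is the pose to reach, as a shift and turn from the pose commanded when the call began, along the tool's axes at that moment, turning the shorter way round; what a row does not reach only later rows make up. A row lasts 1/8 s, in which the tool goes at most 62.5 mm and 10.7 degrees, less where a joint would pass 70% of its speed; a pose out of reach is approached as far as the arm can. A call with a number of a shift or a turn outside -1 to 1 is refused whole. A call with a gripper value outside its range is refused whole. "grip" is the finger opening in mm, from 0 to 85.4, set as the call begins (left out, the last holds). The fingers move at their own pace and stop on an object; "grip_force" is the grip in N (left out, the last holds). Time passes only in rows, so rows that repeat a pose let the fingers close. It gives the time, the measured TCP pose, the force, the opening and the grip force at its end, in the units of the state.
- ctrl.read_state(): the state, without advancing time (a new reading comes with each control period).
- ctrl.camera(name): name is "scene" or "top"; returns a dict with "image" (420x560x3 uint8, red, green, blue), "mtx" (3x3 intrinsics, pixels), "R" (3x3) and "t" (3): a world point X has camera coordinates R X + t. Camera axes: x right, y down, z forward; pixel columns grow to the right and rows downward; lengths in m; the calibration is good to about 2 mm. A picture is of the moment at which its call begins. There is no depth.
- ctrl.close_job(): hands the job in; it is judged then, once.
Trained networks look in a picture, given as the dict that the camera call returned (one of the last four; its "shot" number tells which), for a name from the list of things; names that differ only in an ending like _2 or _b are one class to them, and where a whole thing is asked for, a point or a joint stands for the part that bears it (a point fixed in the world has none). Each returns a list of dicts, best first, with "confidence" (0 to 1); they miss things now and then, are a little off and sometimes report something else, mostly with a low value. They report only what shows in the picture. A call takes as long as a camera call. They do not tell look-alikes from the thing itself.
- ctrl.regions_of(picture, thing): "pixels" (420x560 bool, what is visible of it).
- ctrl.landmark_of(picture, thing): "point" ([x, y, z] in m, in world coordinates, good to about 4 mm: a listed point, or the origin of a listed thing).
The state is a dict: "time_s": time; "qpos": joint angles; "joint_vel": joint speeds; "joint_torque": joint torques, N m; "eef_pos": TCP position; "ee_rot": TCP orientation; "contact_force": force on the tool from outside, world axes, zero at the start; "wrist_torque": the same for the moment, N m; "width": finger opening in m; "gripper_force": force on a finger pad.
Only numpy, scipy, OpenCV 4.12 (cv2) and the standard library are available. Lean on these libraries where they do the work, as an engineer would, in place of code of your own. Each camera call takes 0.05 s, during which the arm holds its last target. There are 200 camera calls.

## Working session

There is one attempt and no reset: what is moved stays moved. The work goes in short steps, Python scripts to look and compute and a tool call to move; the robot and the scene stay as the last step left them, time stands still between calls to the robot, and variables do not carry over. Pictures are saved under pics/ and viewed, at most 10 in all, crops included, and the job is handed in when it is done.

Besides the shell and the picture viewer there is one more tool, called after "Call:" as a command line: name --argument value ..., lists and objects as JSON in quotes. drive_tool: Moves the arm, as the interface text tells. Shift numbers are shares of 300 mm and turn numbers shares of 2 pi rad, none past 1 either way. Its arguments: {"type":"object","properties":{"increments":{"type":"array","items":{"type":"number"}},"grip":{"type":"number"},"grip_force":{"type":"number"}},"required":["increments"]}

```bash
mkdir -p pics; ls; cat > h.py <<'E'
import numpy as np, cv2
from station import ctrl
from scipy.spatial.transform import Rotation as Ro
def save(c,n,crop=None,s=1):
    im=c["image"][:,:,::-1]
    if crop: r0,r1,c0,c1=crop; im=im[r0:r1,c0:c1]
    cv2.imwrite("pics/"+n,cv2.resize(np.ascontiguousarray(im),None,fx=s,fy=s,interpolation=cv2.INTER_CUBIC))
def proj(c,X):
    p=c["R"]@np.array(X)+c["t"]; p=c["mtx"]@p; return p[:2]/p[2]
def ray(c,u,v,z):
    d=np.array(c["R"]).T@np.linalg.inv(c["mtx"])@np.array([u,v,1.]); o=-np.array(c["R"]).T@np.array(c["t"])
    return o+d*(z-o[2])/d[2]
E
python3 - <<'E'
from h import *
s=ctrl.read_state(); print({k:np.round(v,3).tolist() for k,v in s.items()})
for n in("scene","top"):
    c=ctrl.camera(n); save(c,n+"0.png",s=1.4); print(n,"cam pos",-c["R"].T@c["t"])
    for t in("mill","drive_nose","cup","cap","jar_w9","dropper_2","petri_2"):
        print(t,[(np.round(d["point"],3).tolist(),round(d["confidence"],2)) for d in ctrl.landmark_of(c,t)])
E
```

```text
pics
{'time_s': 0.0, 'qpos': [1.47, 0.386, 0.007, -0.0, -1.194, -0.259], 'joint_vel': [0.0, 0.001, -0.0, -0.002, 0.0, -0.001], 'joint_torque': [-0.001, -39.229, 18.84, 4.186, -0.005, -0.0], 'eef_pos': [0.22, 0.584, 0.23], 'ee_rot': [0.984, -0.179, -0.0, 0.001], 'contact_force': [0.498, 0.601, 0.448], 'wrist_torque': [0.021, -0.024, -0.049], 'gripper_force': 0.0, 'width': 0.085}
scene cam pos [-0.09179726 -0.04701147  0.65457895]
mill [([0.598, -0.277, 0.001], 0.74)]
drive_nose []
cup [([0.444, -0.22, 0.001], 0.89), ([0.442, -0.477, -0.003], 0.79)]
cap [([0.595, -0.271, 0.073], 0.82), ([0.755, -0.392, 0.003], 0.8)]
jar_w9 [([0.529, -0.512, 0.003], 0.8), ([0.648, -0.435, -0.0], 0.67)]
dropper_2 []
petri_2 [([0.338, -0.459, 0.001], 0.81)]
top cam pos [ 0.44509502 -0.35353734  0.98074039]
mill [([0.6, -0.273, 0.002], 0.63)]
drive_nose []
cup [([0.441, -0.478, -0.001], 0.75), ([0.444, -0.223, -0.001], 0.73), ([0.439, -0.222, 0.008], 0.3)]
cap [([0.753, -0.39, -0.002], 0.78), ([0.525, -0.438, -0.0], 0.76), ([0.598, -0.272, 0.071], 0.62), ([0.339, -0.467, 0.001], 0.25)]
jar_w9 [([0.65, -0.436, 0.003], 0.81), ([0.532, -0.509, 0.003], 0.55)]
dropper_2 [([0.764, -0.178, -0.001], 0.54), ([0.442, -0.22, 0.005], 0.47)]
petri_2 [([0.34, -0.466, 0.0], 0.8)]
```

View pics/scene0.png

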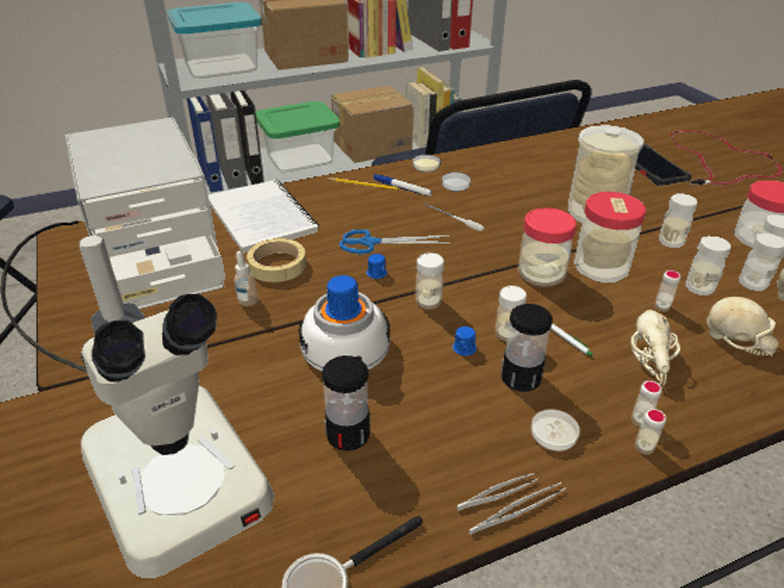

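View pics/top0.png

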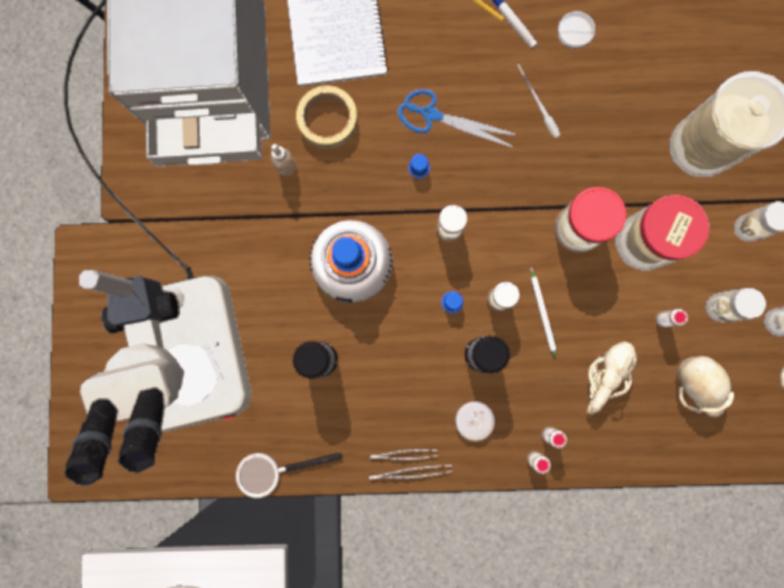

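The nearest cup is at about (0.443,-0.222): scene px (348,405), with its red rib facing the camera. The largest cap sits on the mill at scene px (343,300). The microscope stands left of them, so I'll measure it before crossing.

```bash
python3 - <<'E'
from h import *
S=ctrl.camera("scene");T=ctrl.camera("top")
def tri(a,b):
    A=[]
    for c,p in((S,a),(T,b)):
        P=c["mtx"]@np.c_[c["R"],c["t"]]; p=np.array(p)/1.4
        A+= [p[0]*P[2]-P[0],p[1]*P[2]-P[1]]
    x=np.linalg.svd(np.array(A))[2][-1]; return np.round(x[:3]/x[3],3)
print("post",tri((92,243),(90,281)),"eyeL",tri((118,350),(85,468)),"eyeR",tri((192,320),(137,455)))
print("head body corner",tri((165,322),(155,350)))
for p in((215,280),(248,390),(140,430)): print("base",ray(T,p[0]/1.4,p[1]/1.4,0.03))
print("drawers",tri((202,172),(235,93)),"dropper tip",tri((240,255),(277,150)))
# silhouettes
for t,h,guess in(("cap",.118,(.597,-.272)),("cup",.114,(.443,-.222))):
    for n,c in(("S",S),("T",T)):
        for d in ctrl.regions_of(c,t):
            ys,xs=np.nonzero(d["pixels"]); print(t,n,round(d["confidence"],2),xs.min(),xs.max(),ys.min(),ys.max(),len(xs))
        for z in((.118,.075) if t=="cap" else(.114,0)): print("  proj",proj(c,(*guess,z)).round(1))
# red rib
im=S["image"].astype(int); m=(im[...,0]>130)&(im[...,1]<70)&(im[...,2]<70)
ys,xs=np.nonzero(m); k=(xs>225)&(xs<275)&(ys>290)&(ys<330); print("red",xs[k].mean(),ys[k].mean(),k.sum(),ys[k].min(),ys[k].max())
np.save("/tmp/a.npy",0)
E
```

```text
post [0.541 0.006 0.289] eyeL [ 0.333 -0.006  0.313] eyeR [ 0.346 -0.064  0.315]
head body corner [ 0.461 -0.045  0.229]
base [ 0.5711978  -0.06078131  0.03      ]
base [ 0.39737932 -0.11244731  0.03      ]
base [0.3409059  0.05538907 0.03      ]
drawers [ 0.793 -0.141  0.22 ] dropper tip [ 0.76  -0.171  0.091]
cap S 0.84 324 339 233 253 280
cap S 0.6 233 257 198 228 645
cap S 0.55 262 276 181 198 238
cap S 0.29 297 316 180 220 731
  proj [243.  203.3]
  proj [243.9 220.9]
cap T 0.77 316 329 209 222 161
cap T 0.74 292 305 110 126 182
cap T 0.57 237 260 169 193 502
  proj [244.6 178.8]
  proj [246.6 182.3]
cup S 0.64 230 264 254 320 1913
cup S 0.6 358 394 217 279 1743
  proj [246.3 263.9]
  proj [248.6 310.3]
cup T 0.69 209 242 243 269 738
cup T 0.6 332 363 240 266 694
  proj [221.3 256.3]
  proj [228.9 255.9]
red 242.5 313.875 16 310 318
```

```bash
cat >> h.py <<'E'
from scipy.optimize import minimize
def sil(c,x,y,rings):
    a=np.linspace(0,2*np.pi,40); P=[]
    for z,r in rings: P+=[proj(c,(x+r*np.cos(t),y+r*np.sin(t),z)) for t in a]
    m=np.zeros((1680,2240),np.uint8); h=cv2.convexHull((np.array(P)*4+2).astype(np.float32))
    cv2.fillConvexPoly(m,np.round(h).astype(np.int32),1); return cv2.resize(m.astype(np.float32),(560,420),interpolation=cv2.INTER_AREA)
def fit(cams,masks,x0,rings):
    def f(p):
        s=0
        for c,m in zip(cams,masks):
            h=sil(c,p[0],p[1],rings); s+=1-np.minimum(h,m).sum()/np.maximum(h,m).sum()
        return s
    r=minimize(f,x0,method="Nelder-Mead",options=dict(initial_simplex=[x0,(x0[0]+.008,x0[1]),(x0[0],x0[1]+.008)],xatol=2e-4)); return r.x,r.fun
def near(c,t,u,v):
    ds=[d for d in ctrl.regions_of(c,t)]
    ds=[d for d in ds if d["pixels"][int(v),int(u)]]
    return ds[0]["pixels"].astype(np.float32) if ds else None
def inc(way):
    "way: list of (x,y,z,dyaw_deg world) -> shares"
    s=ctrl.read_state(); R=Ro.from_quat(s["ee_rot"]).as_matrix()
    R=np.array(R); print("pos",np.round(s["eef_pos"],4),"yaw",np.degrees(np.arctan2(R[1,0],R[0,0])).round(1),"t",round(s["time_s"],2))
    for w in way: print(w,np.round(R.T@(np.array(w[:3])-s["eef_pos"])/.3,4).tolist(),round(-w[3]/360,4) if len(w)>3 else 0)
E
python3 - <<'E'
from h import *
S=ctrl.camera("scene");T=ctrl.camera("top")
CAP=[(.075,.026),(.072,.026)]
g=(.598,-.274)
def blue(c):
    im=c["image"].astype(int); m=((im[...,2]>im[...,0]+50)&(im[...,2]>90)).astype(np.float32)
    u,v=proj(c,(*g,.095)); k=np.zeros_like(m); k[int(v-22):int(v+22),int(u-22):int(u+22)]=1; return m*k
for cams in([S],[T],[S,T]):
    print("cap",fit(cams,[blue(c) for c in cams],g,[(.118,.018),(.112,.021),(.075,.021)]))
    ms=[near(c,"cup",*proj(c,(.443,-.222,.08))) for c in cams]
    print("cup",fit(cams,ms,(.443,-.222),[(.114,.0265),(.044,.0275),(0,.0275)]) if all(m is not None for m in ms) else "miss")
    ms=[near(c,"mill",*proj(c,(.54,-.28,.04))) for c in cams]
    print("mill",fit(cams,ms,g,[(.0,.065),(.05,.063),(.076,.042),(.118,.02)]) if all(m is not None for m in ms) else "miss")
inc([(.35,.38,.42),(.5,.12,.42)])
E
```

```text
cap (array([ 0.59667592, -0.27401462]), np.float64(0.16040736436843872))
cup (array([ 0.4454162 , -0.22224377]), np.float64(0.05304074287414551))
mill (array([ 0.60704992, -0.27835268]), np.float64(0.38447046279907227))
cap (array([ 0.59562024, -0.27665991]), np.float64(0.12176167964935303))
cup (array([ 0.44268047, -0.22297927]), np.float64(0.059520721435546875))
mill (array([ 0.59609134, -0.27638519]), np.float64(0.20367729663848877))
cap (array([ 0.5958452 , -0.27501992]), np.float64(0.31627464294433594))
cup (array([ 0.44296637, -0.22185435]), np.float64(0.1301497220993042))
mill (array([ 0.59671731, -0.27594103]), np.float64(0.596534252166748))
pos [0.22   0.585  0.2313] yaw -20.6 t 1.6
(0.35, 0.38, 0.42) [0.646, 0.4869, -0.6289] 0
(0.5, 0.12, 0.42) [1.4192, 1.1221, -0.6289] 0
```

Call:
drive_tool --increments '[0.1,0.1,-0.63,0,0.1,0.1,-0.63,0,0.1,0.1,-0.63,0,0.65,0.49,-0.7,0,0.65,0.49,-0.7,0,0.65,0.49,-0.7,0,0.9,0.72,-0.7,0,0.9,0.72,-0.7,0,0.9,0.72,-0.7,0]' --grip 85

```text
time_s: 2.72
eef_pos: [0.3978, 0.2847, 0.4425]
ee_rot: [0.983, -0.181, 0.001, -0.001]
contact_force: [-0.5, 0.7, -0.0]
width: 0.0846
gripper_force: 0.0
```

```bash
python3 - <<'E'
from h import *
inc([(.52,.03,.44),(.5965,-.15,.44),(.5965,-.2755,.30)]); print(np.round(ctrl.read_state()["qpos"],2))
E
```

```text
pos [0.3978 0.2847 0.4425] yaw -20.9 t 2.73
(0.52, 0.03, 0.44) [0.6834, 0.6477, 0.0077] 0
(0.5965, -0.15, 0.44) [1.1357, 1.1172, 0.0074] 0
(0.5965, -0.2755, 0.3) [1.2845, 1.5088, 0.4735] 0
[ 0.95  0.07  0.11  0.   -1.61  0.25]
```

Call:
drive_tool --increments '[0.68,0.65,0,0,0.68,0.65,0,0,0.68,0.65,0,0,0.68,0.65,0,0,0.68,0.65,0,0,0.92,0.95,0,0,0.92,0.95,0,0,0.92,0.95,0,0]'

```text
time_s: 3.72
eef_pos: [0.5556, -0.0782, 0.4399]
ee_rot: [0.983, -0.181, -0.001, 0.0]
contact_force: [-0.5, 0.5, 0.0]
width: 0.0849
gripper_force: 0.0
```

```bash
python3 - <<'E'
from h import *
inc([(.5965,-.2755,.22),(.5965,-.2755,.15),(.5965,-.2755,.09)])
E
```

```text
pos [ 0.5556 -0.0782  0.4399] yaw -20.9 t 3.73
(0.5965, -0.2755, 0.22) [0.3629, 0.5653, 0.7328] 0
(0.5965, -0.2755, 0.15) [0.3634, 0.565, 0.9661] 0
(0.5965, -0.2755, 0.09) [0.3638, 0.5648, 1.1661] 0
```

Call:
drive_tool --increments '[0.36,0.56,0.0,0,0.36,0.56,0.0,0,0.36,0.56,0.2,0,0.36,0.56,0.93,0,0.36,0.56,0.93,0,0.36,0.56,0.93,0,0.36,0.56,0.93,0,0.36,0.56,0.93,0,0.36,0.56,0.93,0,0.36,0.56,0.93,0]'

```text
time_s: 4.97
eef_pos: [0.5985, -0.2714, 0.1659]
ee_rot: [0.984, -0.178, 0.003, 0.0]
contact_force: [0.3, -1.1, 1.7]
width: 0.085
gripper_force: 0.0
```

```bash
python3 - <<'E'
from h import *
inc([(.5965,-.2755,.09)])
S=ctrl.camera("scene"); save(S,"s1.png",(80,330,140,400),2.3)
E
```

```text
pos [ 0.5985 -0.2714  0.1659] yaw -20.6 t 4.97
(0.5965, -0.2755, 0.09) [-0.0031, 0.0155, 0.253] 0
```

View pics/s1.png

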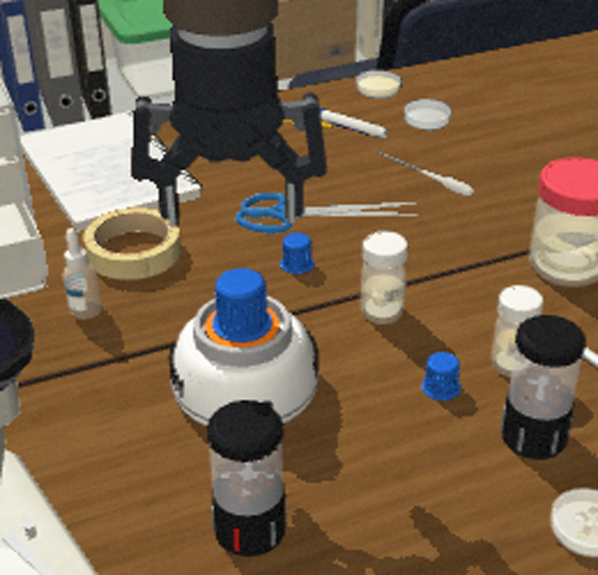

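The open fingers straddle the cap (fingers at crop px x 170 and 293, cap at 240) and the way down is clear.

Call:
drive_tool --increments '[-0.003,0.015,0.13,0,-0.003,0.015,0.25,0,-0.003,0.015,0.25,0,-0.003,0.015,0.25,0]'

```text
time_s: 5.52
eef_pos: [0.5957, -0.2758, 0.0898]
ee_rot: [0.984, -0.179, 0.002, 0.0]
contact_force: [-0.6, 0.8, 0.5]
width: 0.0849
gripper_force: 0.0
```

Call:
drive_tool --increments '[0,0,0,0,0,0,0,0,0,0,0,0,0,0,0,0,0,0,0,0,0,0,0,0]' --grip 30 --grip_force 25

```text
time_s: 6.28
eef_pos: [0.5947, -0.2754, 0.0879]
ee_rot: [0.984, -0.179, 0.001, 0.0]
contact_force: [-0.1, 1.3, 5.4]
width: 0.0416
gripper_force: 25.6
```

Call:
drive_tool --increments '[0,0,-0.05,0,0,0,-0.37,0,0,0,-0.37,0,0,0,-0.37,0,0,0,-0.37,0]'

```text
time_s: 6.9
eef_pos: [0.5932, -0.275, 0.1971]
ee_rot: [0.984, -0.179, -0.001, -0.0]
contact_force: [-0.6, 0.4, -0.4]
width: 0.0413
gripper_force: 26.0
```

```bash
python3 - <<'E'
from h import *
inc([(.42,-.345,.17),(.42,-.345,.03)])
S=ctrl.camera("scene");T=ctrl.camera("top"); save(S,"s2.png",(90,330,160,380),2.4)
E
```

```text
pos [ 0.5932 -0.275   0.1971] yaw -20.6 t 6.9
(0.42, -0.345, 0.17) [-0.4577, 0.4219, 0.0915] 0
(0.42, -0.345, 0.03) [-0.4564, 0.4221, 0.5582] 0
```

View pics/s2.png

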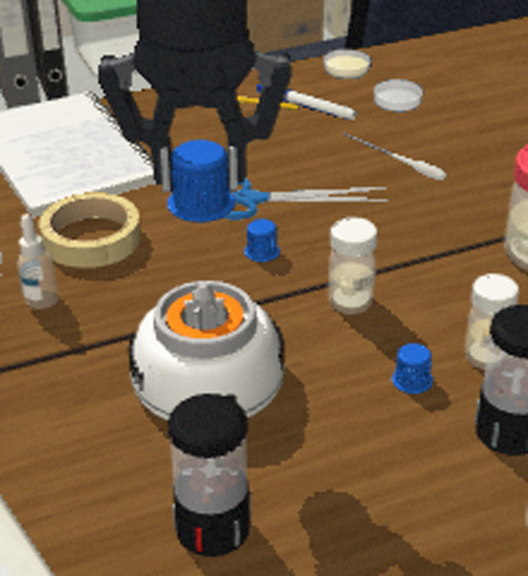

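The cap is held upright (crop px 200,185) and the drive is bare (205,305). Next I'll carry the cap to (0.42,-0.345).

Call:
drive_tool --increments '[-0.457,0.422,0.09,0,-0.457,0.422,0.09,0,-0.457,0.422,0.09,0,-0.457,0.422,0.3,0,-0.457,0.422,0.5,0,-0.457,0.422,0.5,0,-0.457,0.422,0.5,0,-0.457,0.422,0.5,0]'

```text
time_s: 8.0
eef_pos: [0.4232, -0.3463, 0.0509]
ee_rot: [0.984, -0.179, 0.002, 0.001]
contact_force: [0.6, -0.3, -1.3]
width: 0.0412
gripper_force: 26.0
```

Call:
drive_tool --increments '[0,0,0.06,0,0,0,0.09,0,0,0,0.1,0,0,0,0.107,0,0,0,0.107,0]'

```text
time_s: 8.62
eef_pos: [0.4217, -0.3457, 0.0166]
ee_rot: [0.984, -0.179, 0.0, 0.0]
contact_force: [0.9, -0.2, -0.3]
width: 0.0415
gripper_force: 26.1
```

Call:
drive_tool --increments '[0,0,0.004,0,0,0,0.007,0,0,0,0.007,0]'

```text
time_s: 9.0
eef_pos: [0.4217, -0.3458, 0.0165]
ee_rot: [0.984, -0.179, 0.001, 0.0]
contact_force: [-2.5, 3.5, 14.1]
width: 0.0417
gripper_force: 27.2
```

Call:
drive_tool --increments '[0,0,-0.004,0,0,0,-0.004,0,0,0,-0.004,0,0,0,-0.004,0,0,0,-0.004,0]' --grip 85

```text
time_s: 9.62
eef_pos: [0.4212, -0.3456, 0.0151]
ee_rot: [0.984, -0.179, -0.0, -0.0]
contact_force: [-0.9, -0.0, -0.9]
width: 0.0852
gripper_force: 0.0
```

Call:
drive_tool --increments '[0,0,-0.2,0,0,0,-0.6,0,0,0,-0.6,0,0,0,-0.6,0]'

```text
time_s: 10.12
eef_pos: [0.4239, -0.347, 0.2009]
ee_rot: [0.984, -0.179, 0.006, 0.002]
contact_force: [-0.4, -0.1, -0.3]
width: 0.0849
gripper_force: 0.0
```

```bash
python3 - <<'E'
from h import *
S=ctrl.camera("scene");T=ctrl.camera("top")
A=S["image"][195:335,160:350][:,:,::-1];B=T["image"][140:280,195:345][:,:,::-1]
f=lambda a:cv2.resize(np.ascontiguousarray(a),None,fx=4,fy=4,interpolation=cv2.INTER_CUBIC)
cv2.imwrite("pics/s3.png",f(A)); cv2.imwrite("pics/t3.png",f(B))
for c in(S,T):
    print(ctrl.landmark_of(c,"cap")); print(ctrl.landmark_of(c,"drive_nose"),ctrl.landmark_of(c,"drive_teeth"))
    m=near(c,"cup",*proj(c,(.443,-.222,.08)))
    if m is not None: print(fit([c],[m],(.4435,-.2223),[(.114,.0265),(.044,.0275),(0,.0275)]))
inc([(.4435,-.2225,.18),(.4435,-.2225,.071)])
E
```

```text
[{'point': [0.5283, -0.4411, -0.0011], 'confidence': 0.69}, {'point': [0.4206, -0.3411, -0.0035], 'confidence': 0.64}, {'point': [0.7546, -0.391, 0.001], 'confidence': 0.6}, {'point': [0.4428, -0.2188, 0.0013], 'confidence': 0.54}]
[{'point': [0.5988, -0.2761, 0.0858], 'confidence': 0.53}, {'point': [0.599, -0.2741, 0.1011], 'confidence': 0.48}, {'point': [0.5971, -0.276, -0.0014], 'confidence': 0.35}] [{'point': [0.5973, -0.2732, 0.0868], 'confidence': 0.72}, {'point': [0.5988, -0.2739, 0.0992], 'confidence': 0.31}]
(array([ 0.44337614, -0.22153417]), np.float64(0.05030566453933716))
[{'point': [0.5227, -0.4401, 0.0004], 'confidence': 0.53}, {'point': [0.7525, -0.3885, -0.0024], 'confidence': 0.48}]
[{'point': [0.5937, -0.2757, 0.0985], 'confidence': 0.47}] [{'point': [0.597, -0.2737, 0.083], 'confidence': 0.49}]
pos [ 0.4211 -0.3455  0.1945] yaw -20.6 t 10.62
(0.4435, -0.2225, 0.18) [-0.0743, -0.41, 0.0483] 0
(0.4435, -0.2225, 0.071) [-0.0737, -0.41, 0.4117] 0
```

View pics/s3.png

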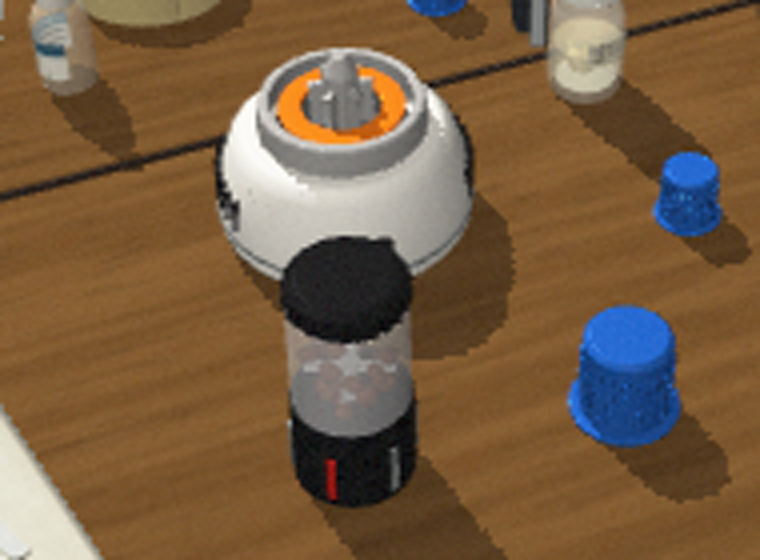

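View pics/t3.png

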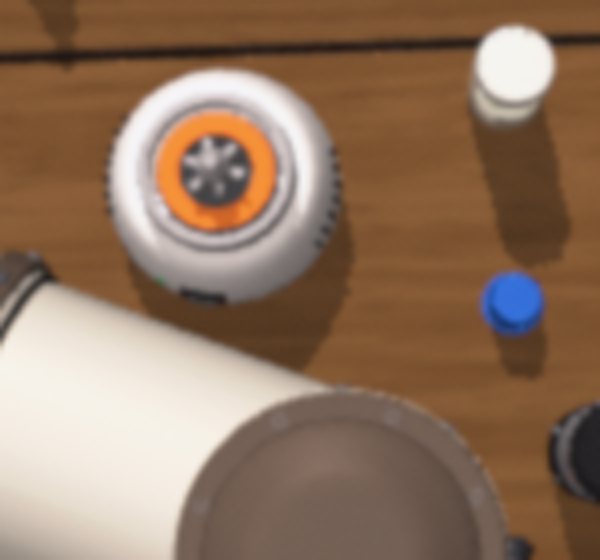

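Cap stands upright on the table, clear (scene crop 625,375). The drive teeth show in the top crop at (216,170), and the red rib in the scene crop at (333,479). Next are their angles.

```bash
python3 - <<'E'
from h import *
S=ctrl.camera("scene");T=ctrl.camera("top")
import itertools
a=np.radians(np.arange(0,360,1.))
best=[]
c0=np.array(proj(S,(.4435,-.222,.02)))
rib=lambda t,z=.022:proj(S,(.4435+.0282*np.cos(t),-.222+.0282*np.sin(t),z))
for t in a:
    e=[rib(t)-(243.2,314.7),rib(t+np.pi/3)-(258.5,311.9),rib(t-np.pi/3)-(258.5,311.9)]
    best.append((min(abs(e[0][0])+abs(e[1][0]),abs(e[0][0])+abs(e[2][0]))+.0*e[0][1] + (5 if e[0][1]< -3 else 0),np.degrees(t)))
print("rib yaw",sorted(best)[:4])
g=T["image"].astype(float).mean(2)
def f(cx,cy,c,g,r):
    o=[]
    for t in a:
        p=np.array([proj(c,(cx+q*np.cos(t),cy+q*np.sin(t),.086)) for q in r],np.float32)
        o.append(cv2.remap(g.astype(np.float32),p[:,:1],p[:,1:],cv2.INTER_LINEAR).mean())
    o=np.array(o); return o
for nm,c in(("T",T),("S",S)):
  g=c["image"].astype(float).mean(2); R=[]
  for dx,dy in itertools.product(np.arange(-6,7,1)*1e-3,repeat=2):
    o=f(.597+dx,-.275+dy,c,g,[.012,.0135,.015]); F=(o*np.exp(-6j*a)).mean(); R.append((abs(F),dx,dy,np.degrees(np.angle(F))/6))
  print(nm,[np.round(x,3) for x in sorted(R)[::-1][:5]])
E
```

```text
rib yaw [(np.float64(0.7436886846496122), np.float64(142.0)), (np.float64(0.8070631253524141), np.float64(141.0)), (np.float64(0.8652076628279985), np.float64(140.0)), (np.float64(0.8966842908722015), np.float64(143.0))]
T [array([ 1.8996e+01,  0.0000e+00, -1.0000e-03, -1.3881e+01]), array([ 1.8995e+01,  1.0000e-03, -1.0000e-03, -1.3815e+01]), array([ 18.699,   0.   ,   0.   , -13.5  ]), array([ 1.8552e+01,  1.0000e-03,  0.0000e+00, -1.3476e+01]), array([ 1.6789e+01,  1.0000e-03, -2.0000e-03, -1.4257e+01])]
S [array([ 6.6240e+00,  5.0000e-03,  1.0000e-03, -1.4705e+01]), array([ 6.5790e+00,  5.0000e-03,  0.0000e+00, -1.2561e+01]), array([ 6.548e+00,  4.000e-03, -1.000e-03, -8.906e+00]), array([ 6.4900e+00,  4.0000e-03,  0.0000e+00, -1.0837e+01]), array([ 6.368e+00,  4.000e-03,  1.000e-03, -1.301e+01])]
```

Call:
drive_tool --increments '[-0.074,-0.41,0.05,0,-0.074,-0.41,0.05,0,-0.074,-0.41,0.05,0,-0.074,-0.41,0.05,0,-0.074,-0.41,0.05,0]'

```text
time_s: 11.35
eef_pos: [0.4438, -0.2236, 0.1804]
ee_rot: [0.984, -0.18, 0.0, 0.0]
contact_force: [0.5, -0.7, -0.4]
width: 0.0851
gripper_force: 0.0
```

```bash
python3 - <<'E'
from h import *
inc([(.4435,-.222,.071)])
E
```

```text
pos [ 0.4438 -0.2236  0.1804] yaw -20.7 t 11.35
(0.4435, -0.222, 0.071) [-0.003, -0.0046, 0.3648] 0
```

Call:
drive_tool --increments '[-0.003,-0.004,0.18,0,-0.003,-0.004,0.34,0,-0.003,-0.004,0.36,0,-0.003,-0.004,0.36,0]'

```text
time_s: 11.85
eef_pos: [0.4441, -0.2222, 0.0731]
ee_rot: [0.984, -0.179, 0.0, 0.0]
contact_force: [0.4, -0.2, 0.4]
width: 0.0852
gripper_force: 0.0
```

Call:
drive_tool --increments '[0,0,0,0,0,0,0,0,0,0,0,0,0,0,0,0,0,0,0,0]' --grip 40 --grip_force 50

```text
time_s: 12.48
eef_pos: [0.4446, -0.2216, 0.0742]
ee_rot: [0.984, -0.178, 0.002, 0.0]
contact_force: [-1.1, -0.6, 6.4]
width: 0.0523
gripper_force: 51.5
```

Call:
drive_tool --increments '[0,0,-0.05,0,0,0,-0.4,0,0,0,-0.4,0,0,0,-0.4,0,0,0,-0.4,0]'

```text
time_s: 13.1
eef_pos: [0.4422, -0.2206, 0.1914]
ee_rot: [0.984, -0.179, -0.001, -0.001]
contact_force: [0.7, -0.1, -2.4]
width: 0.0521
gripper_force: 53.7
```

```bash
python3 - <<'E'
from h import *
inc([(.597,-.276,.19),(.597,-.276,.19,-8)])
E
```

```text
pos [ 0.4422 -0.2206  0.1914] yaw -20.6 t 13.1
(0.597, -0.276, 0.19) [0.5478, -0.0092, 0.0034] 0
(0.597, -0.276, 0.19, -8) [0.5478, -0.0092, 0.0034] 0.0222
```

Call:
drive_tool --increments '[0,0,-0.05,0,0.548,-0.009,-0.05,0.022,0.548,-0.009,-0.05,0.022,0.548,-0.009,-0.05,0.022,0.548,-0.009,-0.05,0.022,0.548,-0.009,-0.05,0.022,0.548,-0.009,-0.05,0.022]'

```text
time_s: 13.98
eef_pos: [0.5973, -0.2763, 0.2076]
ee_rot: [0.969, -0.246, -0.0, 0.0]
contact_force: [-0.7, -0.3, -1.8]
width: 0.052
gripper_force: 53.6
```

```bash
python3 - <<'E'
from h import *
s=ctrl.read_state(); z=s["eef_pos"][2]-.0735; print(s["eef_pos"],z)
S=ctrl.camera("scene");T=ctrl.camera("top")
save(S,"s4.png",(100,260,170,330),4)
for c in(S,T): print([(d["point"],d["confidence"]) for d in ctrl.landmark_of(c,"cup")],[(d["point"],d["confidence"]) for d in ctrl.landmark_of(c,"cup_socket")])
# skirt fit: dark + lit band 0..44 in scene
for d in ctrl.regions_of(S,"cup"):
    ys,xs=np.nonzero(d["pixels"]); print(xs.min(),xs.max(),ys.min(),ys.max())
p=[proj(S,(s["eef_pos"][0],s["eef_pos"][1],z+h)) for h in(0,.022,.044)]; print("proj axis",np.round(p,1))
print("mill axis",proj(S,(.597,-.276,.086)),proj(S,(.597,-.276,.102)))
inc([(.597,-.276,.19)])
E
```

```text
[ 0.59730572 -0.27628565  0.20757089] 0.1340708928659593
[([0.4459, -0.4757, -0.0024], 0.91), ([0.595, -0.2775, 0.1314], 0.75)] [([0.439, -0.4803, 0.0018], 0.83), ([0.5984, -0.2705, 0.136], 0.65)]
[([0.4419, -0.474, 0.0047], 0.79), ([0.427, -0.3453, 0.0008], 0.6), ([0.5955, -0.2742, 0.13], 0.56)] [([0.4413, -0.4784, 0.0041], 0.78), ([0.5937, -0.2777, 0.1396], 0.6)]
226 259 136 205
358 394 217 279
301 330 271 306
proj axis [[244.8 195.8]
 [244.3 186.2]
 [243.8 176.3]]
mill axis [245.62205911 215.97040543] [245.31463534 209.45025306]
pos [ 0.598  -0.2765  0.2077] yaw -28.5 t 14.32
(0.597, -0.276, 0.19) [-0.0038, 0.0003, 0.059] 0
```

View pics/s4.png

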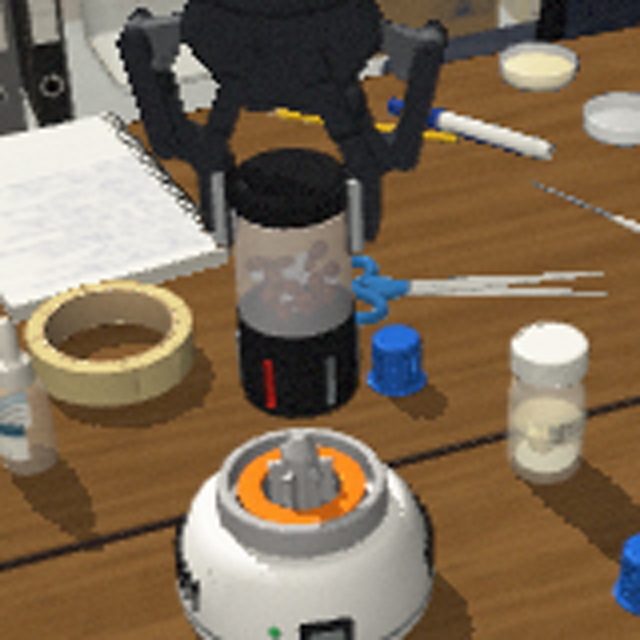

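Cup hangs upright over the pilot (skirt centre crop px 298, pilot 301). The red rib is at about 135°, which mod 60 is 15° against a tooth at about 14°. Lowering.

Call:
drive_tool --increments '[-0.003,0,0.06,0,-0.003,0,0.12,0,-0.003,0,0.16,0,-0.003,0,0.165,0,-0.003,0,0.165,0]'

```text
time_s: 14.95
eef_pos: [0.5981, -0.2758, 0.158]
ee_rot: [0.969, -0.246, 0.001, -0.0]
contact_force: [2.4, 2.2, -3.1]
width: 0.0516
gripper_force: 53.4
```

Call:
drive_tool --increments '[0,0,0.01,0,0,0,0.015,0,0,0,0.02,0,0,0,0.025,0,0,0,0.025,0]'

```text
time_s: 15.58
eef_pos: [0.5981, -0.276, 0.1506]
ee_rot: [0.969, -0.246, 0.001, -0.0]
contact_force: [4.0, 2.9, -0.3]
width: 0.052
gripper_force: 53.7
```

Call:
drive_tool --increments '[0.001,-0.004,0.005,0,0.001,-0.004,0.01,0,0.001,-0.004,0.015,0,0.001,-0.004,0.018,0,0.001,-0.004,0.018,0]'

```text
time_s: 16.2
eef_pos: [0.5983, -0.2757, 0.1457]
ee_rot: [0.969, -0.246, 0.0, 0.0]
contact_force: [1.7, -0.5, 3.9]
width: 0.052
gripper_force: 54.1
```

Call:
drive_tool --increments '[0,0,0.005,0,0,0,0.01,0,0,0,0.015,0,0,0,0.018,0,0,0,0.018,0]'

```text
time_s: 16.82
eef_pos: [0.5985, -0.2758, 0.1413]
ee_rot: [0.969, -0.246, 0.001, 0.0]
contact_force: [0.2, 1.6, 8.7]
width: 0.0519
gripper_force: 54.6
```

Call:
drive_tool --increments '[0,0,0.004,0,0,0,0.007,0,0,0,0.007,0]'

```text
time_s: 17.2
eef_pos: [0.5986, -0.2758, 0.1402]
ee_rot: [0.969, -0.246, 0.001, 0.001]
contact_force: [0.1, 1.1, 11.9]
width: 0.0519
gripper_force: 54.9
```

Call:
drive_tool --increments '[0,0,0.003,0,0,0,0.003,0,0,0,0.003,0,0,0,0.003,0,0,0,0.003,0]'

```text
time_s: 17.82
eef_pos: [0.5987, -0.2759, 0.1401]
ee_rot: [0.969, -0.246, 0.001, 0.001]
contact_force: [-0.7, 1.5, 14.1]
width: 0.0518
gripper_force: 55.2
```

```bash
python3 - <<'E'
from h import *
S=ctrl.camera("scene"); save(S,"s5.png",(110,330,170,370),2.6)
s=ctrl.read_state(); print(s["eef_pos"],s["contact_force"],s["gripper_force"],s["time_s"])
print([(d["point"],d["confidence"]) for d in ctrl.landmark_of(S,"cup")])
E
```

```text
[ 0.59871951 -0.27587922  0.14010213] [-2.16014484  2.04055965 14.16081093] 55.17900252962136 17.875
[([0.444, -0.4763, -0.0053], 0.95), ([0.5991, -0.2752, 0.0676], 0.73)]
```

View pics/s5.png

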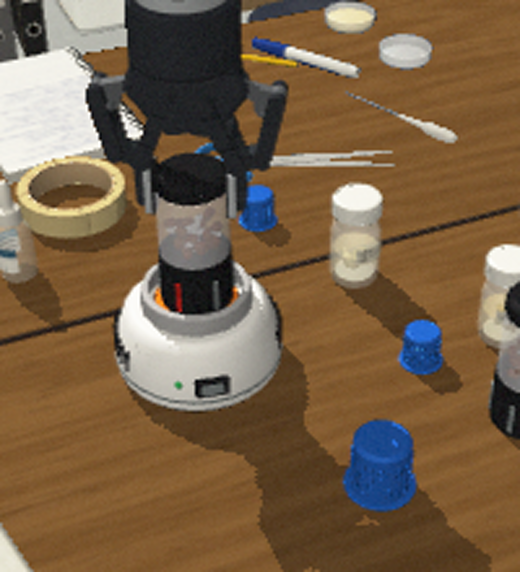

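The cup sits upright in the collar (crop px 195,240) with the green lamp lit (178,385), and the cap stands at (380,465). The last push raised the force without moving the cup, so the ring is at its stop.

```bash
python3 -c "
from station import ctrl; print(ctrl.close_job())"
```

```text
the job is handed in; nothing more can be done
None
```

The job is handed in at about 18 s of the 58 s limit: the cap stands on the table clear of the mill, and the gripper is holding the meshed cup down with the ring at its stop, at about 14 N on the tool. No verdict came back.

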